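# Ease the prop wedge out and latch the chocolate case

## Task

The heavy hinged glass cover of the low chocolate case is propped open on a wooden wedge. Work the wedge backward out from under it towards you in small slow tugs of about a centimetre, letting the cover come to rest between tugs so that it comes down bit by bit on the wedge, and without lifting the cover, until the cover is fully shut and the wedge lies flat on the counter clear in front of it. Then swing the catch all the way round over the cover's front rail, and leave the jar, the gift box and the cup where they are.

Things in the scene. Friction and masses are not known exactly. Their poses are not given: they have to be found in the camera images.
- case: Low chocolate case, fixed on the counter: steel-framed glass cover 240 (x) by 320 (y) mm, hinged along its rear lower edge. Origin: on the counter below the middle of the cover's front face; x from the front to the rear hinge (240 mm on), y along the front edge, to the left seen from the robot, z up. Front rail: steel bar 18 mm thick in x, top 37 mm above the counter when shut.
- cover: The hinged cover. Origin: the middle of its front face at the lower edge, height 0 when fully shut (lower edge then 1 mm above the counter); x back to the hinge line, 240 mm on and on the counter, about which it tilts. At the start it rests on the wedge with this point 12 to 20 mm up, so that the top of its front rail is at most 58 mm high. About 2 kg, damped hinge; only the wedge holds it up.
- wedge: Loose wooden wedge on the counter, 145 mm long, 44 wide, 0.12 kg. Origin: on its underside, 70 mm behind the tip; x from heel to tip, z up. Its 24 mm high flat back runs from x = -75 to -10 mm, then a ramp (1 in 4) falls to the 4 mm thick tip at x = +70. Under the cover's weight a pull of 5 to 17 N moves it towards its heel; friction holds it where it is left.
- wedge_lug (a point): Centre of the wedge's lug, 36 mm above the counter, same axes as the wedge: a cross-bar 14 mm thick in x, 44 mm wide in y, standing on the flat back from 24 to 48 mm above the counter, centre at x = -51 mm of the wedge. At the start 50 to 80 mm lie free between the lug's front (+x) face and the cover's front face: fingers can hook down there, or pinch the lug.
- wedge_tip (a point): Middle of the wedge's thin tip edge, 2 mm above the counter, 121 mm ahead of the lug's centre along the wedge's x. At the start it is 35 to 65 mm inside the case, behind the cover's front face.
- catch (a joint): Angle of the catch, rad: a level steel arm, top 44.5 mm above the counter, turning on an upright post in front of the cover's right end. At 0 the arm points along the case's -y (right, parallel to the front edge); it turns anticlockwise seen from above to its stop at 1.57, where it points along the case's +x over the front rail. It starts at 0 to 0.35 and stays where left; 1 to 2 N at the pin moves it.
- catch_pin (a point): Middle of the upright round pin on the catch arm, 48 mm from the pivot axis: 12 mm diameter, from 44.5 to 74.5 mm above the counter (this point at 59.5 mm). Push it sideways to swing the catch.
- catch_pivot (a point): The catch's fixed pivot axis at the arm's height, 42 mm above the counter: 35 mm in front of the cover's front face (-x of the case) and 115 mm to the right of its middle (-y of the case). The post's top is below the arm.
- jar: Amber jar with a steel lid, 72 mm diameter, 110 mm tall, left of the case. Origin: centre of its underside. A bystander.
- giftbox: Cardboard gift box 90 x 70 x 55 mm right of the case. Origin: centre of its underside. A bystander.
- cup: White cup 72 mm diameter, 55 mm tall, left in front of the case. Origin: centre of its underside. A bystander.
Mind the look-alikes: they are no part of the job. Of the things that look like the wedge, take the one that is farthest from the robot's base at the start.

How it is judged (in metres and radians):
On the way, in this order (a step that is already met when the one before it is completed fails the run):
1. part-way down, the cover comes to rest on the wedge (its front edge between 5 and 11 mm up, wedge tip still under it) (height (world z) of cover between 0.005 and 0.011 m and linear speed of cover below 0.003 m/s and x of wedge_tip in the frame of case above 0 m), for 0.2 s.
2. the wedge is out in front of the cover and the cover is fully shut, the catch not yet swung over (height (world z) of cover below 0.002 m and x of wedge_tip in the frame of case below -0.003 m and value of joint catch below 0.8 rad), for 0.2 s.
At the end, for the whole second after the job is handed in: Cover fully shut (front edge within 2 mm of its shut height) and still; wedge at rest flat on the counter, its tip at least 3 mm in front of the cover's front face; catch swung over the front rail (angle above 1.4 rad); jar, gift box and cup within 30 mm of where they were (height (world z) of cover below 0.002 m and x of wedge_tip in the frame of case below -0.003 m and linear speed of cover below 0.003 m/s and value of joint catch above 1.4 rad and linear speed of wedge below 0.01 m/s and angle between wedge_lug's own z axis and vertical below 0.1 rad and height (world z) of wedge_lug between 0.03 and 0.042 m and distance of each of jar, giftbox, cup from where it was at the start of the episode below 0.03 m); the robot touches nothing.
It fails at once if the cover is lifted off the wedge (front edge over 28 mm up) (height (world z) of cover above 0.028 m).
It fails at once if the wedge is yanked: faster than 0.15 m/s while its tip is under the cover (linear speed of wedge above 0.15 m/s and x of wedge_tip in the frame of case above 0 m).
It fails at once if the catch is swung over (past 0.9 rad) while the cover is still up (value of joint catch above 0.9 rad and height (world z) of cover above 0.004 m).
It fails at once if the jar, the gift box or the cup is pushed away or knocked over (distance of any of jar, giftbox, cup from where it was at the start of the episode above 0.03 m or angle between any of jar, giftbox, cup's own z axis and vertical above 0.3 rad).
It also fails if it takes over 53 s, if anything falls off the work surface, if the arm or the gripper's body presses on something with over 40 N, if the wrist force passes 120 N, or if a joint passes its speed limit or range.

## Robot

A 7-joint arm with a two-finger parallel gripper is mounted at the origin on the work surface. World frame = base frame: x ahead of the robot, y to its left, z up, the work surface at z = 0. Lengths are in mm, angles in rad, forces in N, time in s.
With the tool pointing down it reaches from about 350 to 900 mm from the base axis. Payload 7.2 kg.
Tool frame: the origin (TCP) lies between the finger pads; the fingertips stand 25 mm ahead of it and the grasp point (between the pads) lies 6 mm ahead of it; z points along the fingers, x is the direction in which the jaws open and shut, and the axes are right-handed (so a half turn about z gives the same grasp; the last joint's range is limited). The gripper opens to 88 mm and grips with 3 to 60 N. Pads are 20 mm wide; open, the fingers measure 115 mm over their backs; the gripper's body (75 mm by 178 mm) begins 61 mm behind the grasp point.
Start: joints at [-1.361, 0.411, -0.013, 1.596, 0.006, 1.134, -0.082], TCP at [171.41, 601.038, 247.653] pointing down, gripper open.
Joint ranges: [-2.95, 2.95], [-0.29, 1.99], [-1.47, 1.44], [0.14, 2.54], [-1.03, 4.17], [0.13, 1.85], [-2.86, 2.86]. Speed limits (rad/s): [2.39, 2.39, 3.01, 3.01, 3.14, 3.14, 3.14].

## Interface

Orientations are given as a unit quaternion [w, x, y, z].
In Python, from cell import readout, eyes, finish_job gives the robot as it stands. The module is installed in compiled form; this text tells all that it offers.
- The arm moves only by the tool apply_moves, never from a script. Its argument "moves" is a list of rows, each a list of 3 entries, a list of its own where there are three numbers: the finger opening in mm, from 0 to 87.8, then the shift along the world's x, y, z in mm, then the turn about the world's z in rad. A call has 1 to 8 rows; each row is the pose to reach, as a shift and turn from the pose measured when the call began; what a row does not reach only later rows make up. A row lasts 1/12 s, in which the tool goes at most 41.7 mm and 7.16 degrees, less where a joint would pass 70% of its speed; a pose out of reach is approached as far as the arm can. A call with a gripper value outside its range is refused whole. The fingers move at their own pace and stop on an object; "squeeze" is the grip in N (left out, the last holds). Time passes only in rows, so rows that repeat a pose let the fingers close. It gives the time, the measured TCP pose, the force and the opening at its end, in the units of the state.
- readout.get_state(): the state, without advancing time (a new reading comes with each control period).
- eyes.read_camera(name): name is "side" or "top"; returns (picture, depth): 480x640x3 uint8, red, green, blue; 480x640 float32, mm along the optical axis (not along the pixel's ray), 0 where there is no reading.
- eyes.camera_model(name): a dict with "fx", "fy", "cx", "cy" (pixels), "world_to_cam" (4x4, takes a point from world to camera coordinates). Camera axes: x right, y up, looking along -z (the intrinsics and any distortion apply to the point x, -y, -z); pixel columns grow to the right and rows downward; lengths in mm; the calibration is good to about 2 mm. A picture is of the moment at which its call begins. camera_model takes no time and is no camera call.
- finish_job(): hands the job in, once; it reports no verdict.
The state is a dict: "time_s": time; "joint_pos": joint angles; "dq": joint speeds; "joint_efforts": joint torques, N m; "tcp_pos": TCP position; "tcp_rot": TCP orientation; "contact_force": force on the tool from outside, world axes, zero at the start; "ft_torque": the same for the moment, N m; "finger_gap": finger opening in mm.
Only numpy, scipy, OpenCV 4.12 (cv2) and the standard library are available. Lean on these libraries where they do the work, as an engineer would, in place of code of your own. Each camera call takes 0.05 s, during which the arm holds its last target. There are 200 camera calls.

## Working session

There is one attempt and no reset: what is moved stays moved. The work goes in short steps, Python scripts to look and compute and a tool call to move; the robot and the scene stay as the last step left them, time stands still between calls to the robot, and variables do not carry over. Pictures are saved under pics/ and viewed, about 8 in all and at most 12, crops included, and the job is handed in when it is done.

Besides the shell and the picture viewer there is one more tool, called after "Emit:" as name(argument=value, ...), one argument or row to a line, values as JSON. apply_moves: Moves the arm, as the interface text tells. Its arguments: {"type":"object","properties":{"moves":{"type":"array"},"squeeze":{"type":"number"}},"required":["moves"]}

```bash
mkdir -p pics; cat > h.py <<'E'
import numpy as np, cv2
from cell import readout, eyes, finish_job
def shot(n,save=None):
    p,d=eyes.read_camera(n)
    if save: cv2.imwrite(f'pics/{save}.png',cv2.cvtColor(p,cv2.COLOR_RGB2BGR))
    np.savez(f'/tmp/{n}.npz',p=p,d=d)
    return p,d
def cloud(n,d):
    m=eyes.camera_model(n);v,u=np.mgrid[0:480,0:640]
    P=np.stack([(u-m['cx'])/m['fx']*d,-(v-m['cy'])/m['fy']*d,-d,np.ones_like(d)],-1)
    W=P@np.linalg.inv(np.array(m['world_to_cam'])).T
    W=W[...,:3];W[d<=0]=np.nan
    return W
E
python3 - <<'E'
from h import *
print(readout.get_state())
for n in('top','side'):
    p,d=shot(n,n+'0'); m=eyes.camera_model(n); print({k:v for k,v in m.items()})
E
```

```text
{'time_s': 0.0, 'joint_pos': array([-1.36117087,  0.41189487, -0.01273119,  1.59701144,  0.0056062 ,
        1.134297  , -0.0822048 ]), 'dq': array([ 5.42600156e-06,  1.84869565e-03,  1.35135690e-03, -1.24376661e-03,
        1.29144577e-03, -3.87351217e-04, -4.33313167e-04]), 'joint_efforts': array([ 8.62983397e-04, -5.87983060e+01,  6.42550830e-01, -2.91059732e+01,
       -5.37432020e-02,  1.84275373e-02,  1.31476208e-04]), 'tcp_pos': array([171.31979476, 600.59140644, 246.82542589]), 'tcp_rot': array([ 5.16903045e-04,  7.98193586e-01,  6.02400514e-01, -5.94090580e-04]), 'contact_force': array([ 0.01697119, -0.32917439,  0.23824285]), 'ft_torque': array([-0.00683397,  0.03639236, -0.01169185]), 'finger_gap': 87.92007308687685}
{'fx': 610.8274782225253, 'fy': 610.8274782225253, 'cx': 320.44932213105454, 'cy': 246.2558365146959, 'world_to_cam': array([[ 2.50429256e-02, -9.99580586e-01, -1.45431447e-02,
         5.06432593e+01],
       [ 9.87024012e-01,  2.24150025e-02,  1.59000524e-01,
        -5.22836432e+02],
       [-1.58607852e-01, -1.83362713e-02,  9.87171378e-01,
        -1.30942806e+03],
       [ 0.00000000e+00,  0.00000000e+00,  0.00000000e+00,
         1.00000000e+00]])}
{'fx': 467.734174508376, 'fy': 467.734174508376, 'cx': 324.9926416951639, 'cy': 233.71448761511812, 'world_to_cam': array([[ 8.74637154e-01, -4.84721636e-01,  7.40159817e-03,
        -4.39367847e+02],
       [ 3.01480352e-01,  5.55824124e-01,  7.74705842e-01,
        -2.38224610e+02],
       [-3.79630670e-01, -6.75355076e-01,  6.32278479e-01,
        -8.19452029e+02],
       [ 0.00000000e+00,  0.00000000e+00,  0.00000000e+00,
         1.00000000e+00]])}
```

View pics/top0.png

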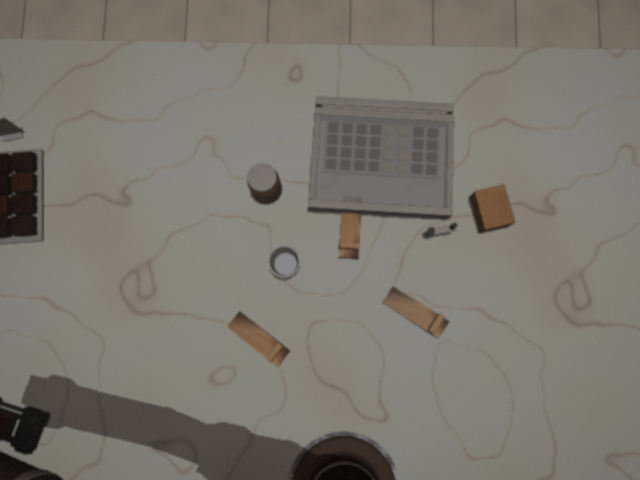

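View pics/side0.png

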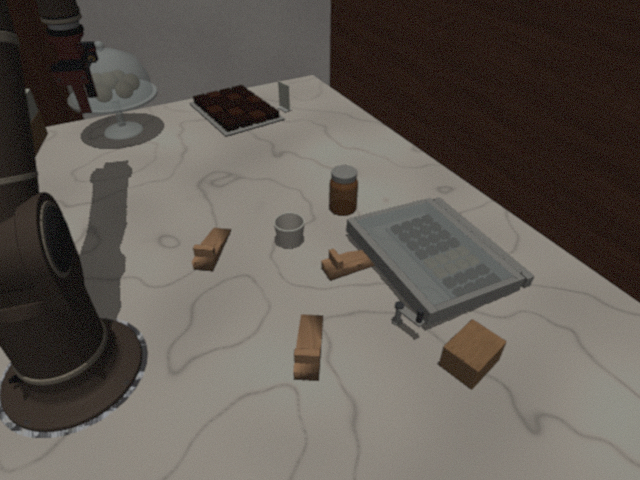

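The top view shows the wedge under the cover around (349,237), its lug near (349,253), the cover's front edge from (308,212) to (452,217), the catch around (440,230) and the cup at (284,263). Two loose look-alikes lie nearer the base. Next I'll measure the real one.

```bash
python3 - <<'E'
from h import *
for n,(u0,u1,v0,v1) in dict(top=(330,368,205,265),side=(315,375,240,285)).items():
    z=np.load(f'/tmp/{n}.npz');p,d=z['p'],z['d'];W=cloud(n,d)
    hsv=cv2.cvtColor(p,cv2.COLOR_RGB2HSV)
    m=np.zeros((480,640),bool);m[v0:v1,u0:u1]=1
    m&=(hsv[...,1]>90)
    P=W[m];P=P[~np.isnan(P[:,0])]
    print(n,len(P),P.min(0),P.max(0))
    b=P[(P[:,2]>18)&(P[:,2]<29)];l=P[P[:,2]>43]
    print('back',len(b),b.mean(0),'lug top',len(l),l.mean(0),l.min(0),l.max(0))
    r=cv2.minAreaRect(P[:,:2].astype(np.float32));print('rect',r)
    if len(l)>5: print('lugrect',cv2.minAreaRect(l[:,:2].astype(np.float32)))
# cover & catch
z=np.load('/tmp/top.npz');W=cloud('top',z['d'])
for u in (318,330,380,410,440,448):
    print(u,[tuple(np.round(W[v,u]).astype(int)) for v in range(203,222,1)][::1])
m=np.zeros((480,640),bool);m[218:242,418:462]=1
P=W[m&(W[...,2]>30)];print('catch',len(P));print(np.round(P[np.argsort(P[:,1])]).astype(int).tolist())
z=np.load('/tmp/side.npz');W=cloud('side',z['d'])
m=np.zeros((480,640),bool);m[298:340,388:422]=1
P=W[m&(W[...,2]>38)&(W[...,2]<90)];print('catchside',len(P));print(np.round(P[np.argsort(P[:,1])]).astype(int).tolist())
E
```

```text
top 799 [501.22518364 -22.60329504  10.15408729] [604.81622884  20.12140861  53.78103704]
back 551 [554.25970404  -1.20623372  23.59359904] lug top 119 [5.24848718e+02 9.10158117e-02 4.88391839e+01] [517.47321418 -19.77857439  43.00645933] [532.29534127  20.12140861  53.78103704]
rect ((553.3428955078125, -1.5402450561523438), (41.4767951965332, 103.39845275878906), 87.89531707763672)
lugrect ((524.636962890625, 0.1360912322998047), (14.689493179321289, 39.82210159301758), 1.6257203817367554)
side 887 [499.08448161 -29.64088706   2.11145314] [604.5274227   17.62576808  51.24156107]
back 489 [546.19230262  -9.15543181  23.29052229] lug top 101 [522.94679862  -7.26355325  48.15184212] [516.24557124 -27.53733068  43.64704739] [530.80005846  16.88617774  51.24156107]
rect ((552.3973388671875, -6.041614532470703), (44.56965255737305, 105.54978942871094), 88.26873016357422)
lugrect ((523.49609375, -5.31599235534668), (44.40423583984375, 14.462278366088867), 89.68968963623047)
318 [(np.int64(616), np.int64(71), np.int64(56)), (np.int64(615), np.int64(71), np.int64(51)), (np.int64(613), np.i
[... 15020 characters left out ...]
8], [597, -181, 41], [553, -181, 50], [565, -181, 49], [552, -181, 42], [596, -181, 47], [561, -181, 48], [597, -181, 43], [568, -180, 50], [566, -180, 50], [552, -180, 49], [560, -179, 48], [557, -179, 49], [597, -179, 39], [555, -179, 49], [563, -179, 48], [567, -178, 51], [565, -178, 50], [551, -178, 48], [552, -178, 45], [552, -178, 42], [561, -178, 49], [597, -178, 44], [556, -178, 51], [558, -178, 53], [563, -177, 49], [554, -177, 48], [559, -177, 48], [561, -177, 49], [598, -177, 39], [566, -176, 50], [553, -176, 48], [555, -176, 49], [596, -176, 42], [564, -176, 50], [560, -175, 51], [556, -175, 51], [558, -175, 49], [563, -174, 49], [559, -174, 51], [555, -173, 47], [596, -173, 39]]
```

```bash
python3 - <<'E'
import cv2
a=cv2.imread('pics/top0.png')[195:275,300:470];b=cv2.imread('pics/side0.png')[230:350,310:480]
a=cv2.convertScaleAbs(cv2.resize(a,(765,360),interpolation=cv2.INTER_CUBIC),alpha=1.5)
b=cv2.convertScaleAbs(cv2.resize(b,(340,240),interpolation=cv2.INTER_CUBIC),alpha=1.5)
b=cv2.copyMakeBorder(b,0,0,0,425,0)
cv2.imwrite('pics/crop0.png',cv2.vconcat([a,b]))
E
```

```text
(no output)
```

View pics/crop0.png

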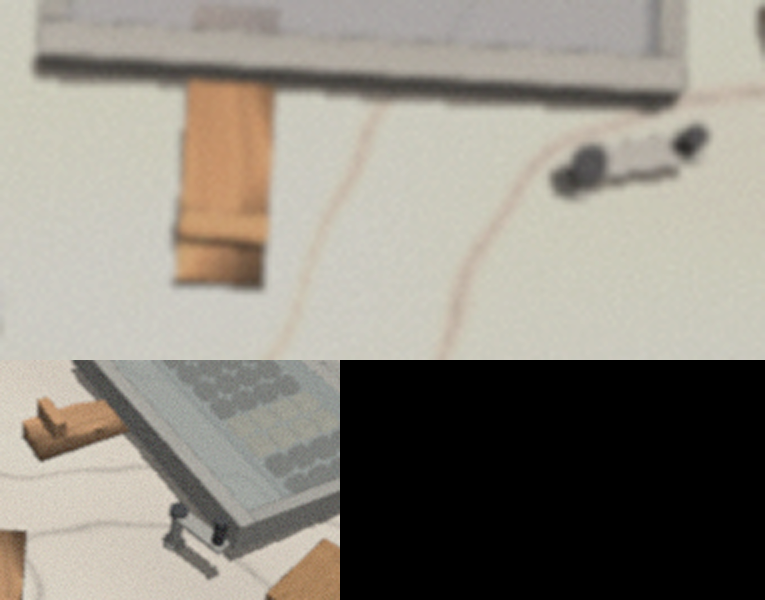

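Emit:
apply_moves(
  moves=[
    [44, [353, -603, -50], -1.32],
    [44, [353, -603, -50], -1.32],
    [44, [353, -603, -50], -1.32],
    [44, [353, -603, -50], -1.32],
    [44, [353, -603, -50], -1.32],
    [44, [353, -603, -50], -1.32],
    [44, [353, -603, -50], -1.32],
    [44, [353, -603, -50], -1.32],
  ],
  squeeze=40,
)

```text
time_s: 0.77
tcp_pos: [339.7, 312.0, 223.3]
tcp_rot: [0.0, 0.99, 0.143, -0.001]
contact_force: [0.1, 1.3, -0.1]
finger_gap: 44.2
```

Emit:
apply_moves(
  moves=[
    [44, [184, -315, -73], -0.32],
    [44, [184, -315, -73], -0.32],
    [44, [184, -315, -73], -0.32],
    [44, [184, -315, -73], -0.32],
    [44, [184, -315, -73], -0.32],
    [44, [184, -315, -73], -0.32],
    [44, [184, -315, -73], -0.32],
    [44, [184, -315, -73], -0.32],
  ],
)

```text
time_s: 1.43
tcp_pos: [504.1, 29.8, 157.8]
tcp_rot: [-0.0, 1.0, -0.016, -0.001]
contact_force: [0.3, 0.6, -0.2]
finger_gap: 44.2
```

Emit:
apply_moves(
  moves=[
    [44, [0, 0, 0], 0],
    [44, [0, 0, 0], 0],
  ],
)

```text
time_s: 1.6
tcp_pos: [504.3, 26.8, 157.1]
tcp_rot: [0.001, 1.0, -0.019, -0.001]
contact_force: [0.3, 0.9, 0.2]
finger_gap: 43.9
```

Emit:
apply_moves(
  moves=[
    [44, [20, -30, -40], 0],
    [44, [20, -30, -60], 0],
    [44, [20, -30, -60], 0],
    [44, [20, -30, -60], 0],
    [44, [20, -30, -60], 0],
  ],
)

```text
time_s: 2.02
tcp_pos: [524.0, -1.6, 97.8]
tcp_rot: [0.0, 1.0, -0.018, -0.001]
contact_force: [0.6, -0.0, 0.2]
finger_gap: 43.9
```

```bash
python3 - <<'E'
from h import *
p,d=shot('side'); a=p[180:330,270:470]
cv2.imwrite('pics/s1.png',cv2.convertScaleAbs(cv2.resize(a[...,::-1],(800,600),interpolation=cv2.INTER_CUBIC),alpha=1.6))
E
```

```text
(no output)
```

View pics/s1.png

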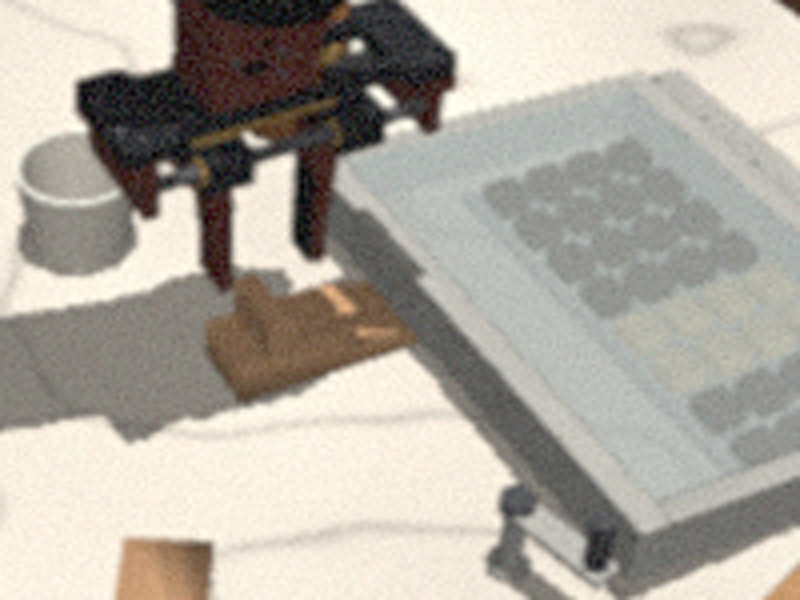

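The fingers (crop, about (215,280) and (310,250)) straddle the lug at (255,305), and the jaws line up with the wedge. Next I descend and pinch.

Emit:
apply_moves(
  moves=[
    [44, [0, -1, -20], 0],
    [44, [0, -1, -36], 0],
    [44, [0, -1, -44], 0],
    [44, [0, -1, -44], 0],
  ],
)

```text
time_s: 2.4
tcp_pos: [523.9, -1.4, 54.2]
tcp_rot: [-0.0, 1.0, -0.017, -0.001]
contact_force: [-0.8, 0.4, 0.5]
finger_gap: 43.8
```

Emit:
apply_moves(
  moves=[
    [0, [0, 0, 0], 0],
    [0, [0, 0, 0], 0],
    [0, [0, 0, 0], 0],
    [0, [0, 0, 0], 0],
    [0, [0, 0, 0], 0],
    [0, [0, 0, 0], 0],
  ],
)

```text
time_s: 2.9
tcp_pos: [524.9, -1.6, 54.9]
tcp_rot: [-0.0, 1.0, -0.018, -0.0]
contact_force: [0.6, -1.2, 3.6]
finger_gap: 13.5
```

Emit:
apply_moves(
  moves=[
    [0, [-2, 0, 0], 0],
    [0, [-4, 0, 0], 0],
    [0, [-6, 0, 0], 0],
    [0, [-8, 0, 0], 0],
    [0, [-10, 0, 0], 0],
    [0, [-10, 0, 0], 0],
    [0, [-10, 0, 0], 0],
    [0, [-10, 0, 0], 0],
  ],
)

```text
time_s: 3.57
tcp_pos: [515.7, -1.6, 54.9]
tcp_rot: [-0.0, 1.0, -0.018, 0.001]
contact_force: [5.0, 0.0, -4.8]
finger_gap: 13.9
```

Emit:
apply_moves(
  moves=[
    [0, [-2, 0, 0], 0],
    [0, [-4, 0, 0], 0],
    [0, [-6, 0, 0], 0],
    [0, [-8, 0, 0], 0],
    [0, [-10, 0, 0], 0],
    [0, [-10, 0, 0], 0],
    [0, [-10, 0, 0], 0],
    [0, [-10, 0, 0], 0],
  ],
)

```text
time_s: 4.23
tcp_pos: [506.3, -1.5, 54.9]
tcp_rot: [0.0, 1.0, -0.018, 0.001]
contact_force: [4.8, 0.1, -4.6]
finger_gap: 13.7
```

```bash
cat > m.py <<'E'
from h import *
# rail-top height: pixel band on cover front rail in side & top cloud; wedge lug from gripper
p,d=shot('top');W=cloud('top',d)
for y in (-100,-190):
    m=(abs(W[...,1]-y)<45)&(W[...,2]>25)&(W[...,2]<62)&(W[...,0]>598)&(W[...,0]<612)
    P=W[m]; t=P[P[:,0]>603]; print('rail',y,len(t),np.round(np.median(t,0),1),'front x',np.round(np.percentile(P[:,0],2),1))
print(readout.get_state()['tcp_pos'])
E
python3 - <<'E'
from h import *
z=np.load('/tmp/side.npz');exec(open('m.py').read().split('\n',2)[0])
E
python3 m.py
```

```text
rail -100 100 [ 607.4 -114.2   46.5] front x 598.2
rail -190 137 [ 607.5 -187.1   46. ] front x 598.2
[506.38345777  -1.53867972  54.89494621]
```

Emit:
apply_moves(
  moves=[
    [0, [-2, 0, 0], 0],
    [0, [-4, 0, 0], 0],
    [0, [-6, 0, 0], 0],
    [0, [-6, 0, 0], 0],
    [0, [-6, 0, 0], 0],
    [0, [-6, 0, 0], 0],
    [0, [-6, 0, 0], 0],
    [0, [-6, 0, 0], 0],
  ],
)

```text
time_s: 4.95
tcp_pos: [500.9, -1.6, 54.9]
tcp_rot: [0.0, 1.0, -0.018, 0.002]
contact_force: [6.1, -0.3, -5.5]
finger_gap: 13.6
```

Emit:
apply_moves(
  moves=[
    [0, [0, 0, 0], 0],
    [0, [0, 0, 0], 0],
    [0, [0, 0, 0], 0],
    [0, [0, 0, 0], 0],
    [0, [0, 0, 0], 0],
    [0, [0, 0, 0], 0],
  ],
)

```text
time_s: 5.45
tcp_pos: [500.8, -1.5, 54.9]
tcp_rot: [0.0, 1.0, -0.018, 0.002]
contact_force: [3.4, 0.2, -3.3]
finger_gap: 13.4
```

```bash
python3 m.py
```

```text
rail -100 99 [ 607.9 -116.5   44.5] front x 598.4
rail -190 141 [ 607.6 -187.4   44.5] front x 598.1
[500.84685049  -1.55596348  54.88677635]
```

Emit:
apply_moves(
  moves=[
    [0, [-2, 0, 0], 0],
    [0, [-4, 0, 0], 0],
    [0, [-6, 0, 0], 0],
    [0, [-8, 0, 0], 0],
    [0, [-10, 0, 0], 0],
    [0, [-10, 0, 0], 0],
    [0, [-10, 0, 0], 0],
    [0, [-10, 0, 0], 0],
  ],
)

```text
time_s: 6.17
tcp_pos: [491.1, -1.5, 54.9]
tcp_rot: [0.0, 1.0, -0.018, 0.002]
contact_force: [4.8, 0.6, -5.2]
finger_gap: 13.3
```

Emit:
apply_moves(
  moves=[
    [0, [-2, 0, 0], 0],
    [0, [-4, 0, 0], 0],
    [0, [-6, 0, 0], 0],
    [0, [-8, 0, 0], 0],
    [0, [-10, 0, 0], 0],
    [0, [-10, 0, 0], 0],
    [0, [-10, 0, 0], 0],
    [0, [-10, 0, 0], 0],
  ],
)

```text
time_s: 6.83
tcp_pos: [480.4, -1.5, 54.9]
tcp_rot: [0.0, 1.0, -0.017, 0.001]
contact_force: [-0.7, -0.2, 0.8]
finger_gap: 14.0
```

Emit:
apply_moves(
  moves=[
    [0, [-2, 0, 0], 0],
    [0, [-4, 0, 0], 0],
    [0, [-6, 0, 0], 0],
    [0, [-8, 0, 0], 0],
    [0, [-10, 0, 0], 0],
    [0, [-10, 0, 0], 0],
    [0, [-10, 0, 0], 0],
    [0, [-10, 0, 0], 0],
  ],
)

```text
time_s: 7.5
tcp_pos: [469.9, -1.5, 54.8]
tcp_rot: [-0.0, 1.0, -0.017, 0.001]
contact_force: [-2.0, -0.7, 3.8]
finger_gap: 13.9
```

Emit:
apply_moves(
  moves=[
    [0, [-2, 0, 0], 0],
    [0, [-4, 0, 0], 0],
    [0, [-6, 0, 0], 0],
    [0, [-8, 0, 0], 0],
    [0, [-10, 0, 0], 0],
    [0, [-10, 0, 0], 0],
    [0, [-10, 0, 0], 0],
    [0, [-10, 0, 0], 0],
  ],
)

```text
time_s: 8.17
tcp_pos: [459.6, -1.6, 54.8]
tcp_rot: [-0.0, 1.0, -0.018, 0.0]
contact_force: [-0.6, -0.4, 3.0]
finger_gap: 14.2
```

```bash
python3 m.py; python3 - <<'E'
from h import *
p=np.load('/tmp/top.npz')['p'];a=p[180:330,270:470]
cv2.imwrite('pics/t2.png',cv2.convertScaleAbs(cv2.resize(a[...,::-1],(800,600),interpolation=cv2.INTER_CUBIC),alpha=1.6))
E
```

```text
rail -100 158 [607.6 -99.3  38. ] front x 598.4
rail -190 137 [ 607.5 -186.3   37.5] front x 598.2
[459.56262678  -1.53877585  54.83695667]
```

View pics/t2.png

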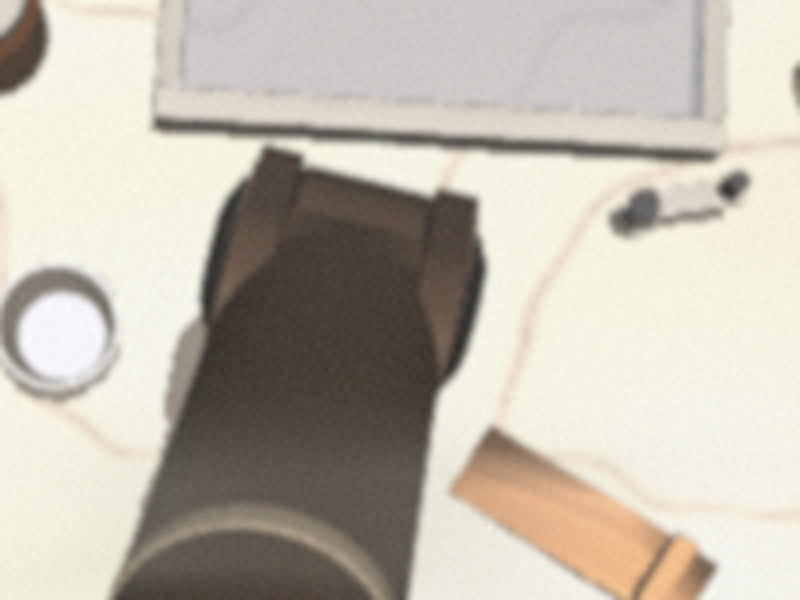

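The cover is shut: the rail top is at 37.5–38 mm. The wedge tip is about 20 mm in front of it, and the catch and cup haven't moved. I'll release the wedge and go to the catch.

Emit:
apply_moves(
  moves=[
    [44, [0, 0, 0], 0],
    [44, [0, 0, 0], 0],
    [44, [0, 0, 0], 0],
    [44, [0, 0, 0], 0],
    [44, [0, 0, 30], 0],
    [44, [0, 0, 65], 0],
    [44, [0, 0, 95], 0],
    [0, [0, 0, 95], 0],
  ],
)

```text
time_s: 8.88
tcp_pos: [462.3, -1.8, 154.4]
tcp_rot: [-0.001, 1.0, -0.018, 0.004]
contact_force: [1.5, -0.1, -0.4]
finger_gap: 40.2
```

Emit:
apply_moves(
  moves=[
    [0, [78, -230, 0], 0],
    [0, [78, -230, 0], 0],
    [0, [78, -230, 0], 0],
    [0, [78, -230, 0], 0],
    [0, [78, -230, 0], 0],
    [0, [78, -230, 0], 0],
    [0, [78, -230, 0], 0],
    [0, [78, -230, 0], 0],
  ],
)

```text
time_s: 9.55
tcp_pos: [539.7, -234.4, 153.5]
tcp_rot: [-0.0, 1.0, -0.02, 0.003]
contact_force: [-0.1, 0.5, 0.7]
finger_gap: 0.4
```

```bash
python3 - <<'E'
from h import *
print(readout.get_state()['joint_pos'])
p,d=shot('top');W=cloud('top',d);hsv=cv2.cvtColor(p,cv2.COLOR_RGB2HSV)
m=np.zeros((480,640),bool);m[210:300,325:372]=1;m&=(hsv[...,1]>90)
P=W[m];P=P[~np.isnan(P[:,0])];print(P.min(0),P.max(0),cv2.minAreaRect(P[:,:2].astype(np.float32)))
l=P[P[:,2]>43];print(len(l),l.mean(0))
E
```

```text
[-0.08106277  0.48564756  0.55753806  1.82147792 -0.3205256   0.91817293
  0.58029424]
[438.13701532 -23.33615141  -0.44634352] [578.38442857  20.32679617  54.78252812] ((507.7819519042969, -2.2816123962402344), (40.77173614501953, 140.3183135986328), 87.74501037597656)
125 [459.16360095  -0.76139166  48.82759775]
```

Emit:
apply_moves(
  moves=[
    [0, [-4, 2, -25], 0],
    [0, [-4, 2, -50], 0],
    [0, [-4, 2, -73], 0],
    [0, [-4, 2, -73], 0],
    [0, [-4, 2, -73], 0],
  ],
)

```text
time_s: 10.02
tcp_pos: [534.9, -228.4, 79.7]
tcp_rot: [-0.002, 1.0, -0.018, 0.002]
contact_force: [-0.9, 0.3, 0.6]
finger_gap: 0.5
```

```bash
python3 - <<'E'
from h import *
p,d=shot('side'); a=p[220:370,330:530]
cv2.imwrite('pics/s3.png',cv2.convertScaleAbs(cv2.resize(a[...,::-1],(800,600),interpolation=cv2.INTER_CUBIC),alpha=1.6))
E
```

```text
(no output)
```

View pics/s3.png

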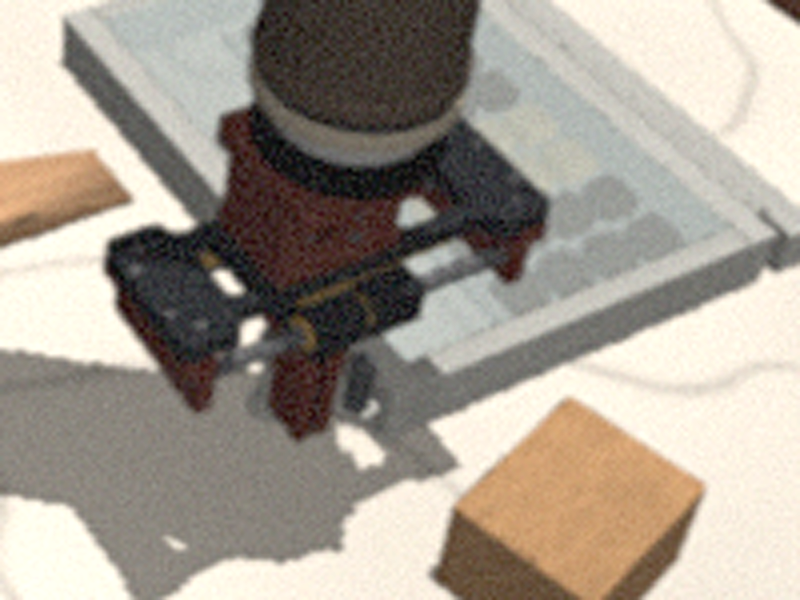

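The closed fingers at (305,390) stand just in front of the pin at (357,380). Next I push along the arc.

Emit:
apply_moves(
  moves=[
    [0, [8, -1, 0], 0],
    [0, [15, -2, 0], 0],
    [0, [22, -2, 0], 0],
    [0, [28, -2, 0], 0],
    [0, [34, -2, 0], 0],
    [0, [39, -1, 0], 0],
    [0, [44, 1, 0], 0],
    [0, [49, 3, 0], 0],
  ],
)

```text
time_s: 10.73
tcp_pos: [585.1, -226.4, 80.7]
tcp_rot: [-0.001, 1.0, -0.018, 0.003]
contact_force: [-1.4, -1.7, -0.2]
finger_gap: 0.3
```

Emit:
apply_moves(
  moves=[
    [0, [6, 4, 0], 0],
    [0, [12, 8, 0], 0],
    [0, [16, 13, 0], 0],
    [0, [20, 18, 0], 0],
    [0, [22, 23, 0], 0],
    [0, [24, 27, 0], 0],
    [0, [25, 31, 0], 0],
    [0, [25, 33, 0], 0],
  ],
)

```text
time_s: 11.4
tcp_pos: [608.8, -198.7, 80.9]
tcp_rot: [0.003, 1.0, -0.02, 0.003]
contact_force: [-2.8, -18.2, -4.0]
finger_gap: 0.5
```

The 18 N reaction says the catch is at its stop. I'll back off and check.

Emit:
apply_moves(
  moves=[
    [0, [0, -4, 0], 0],
    [0, [-2, -15, 0], 0],
    [0, [-2, -20, 25], 0],
    [0, [-2, -20, 60], 0],
    [0, [-30, -20, 100], 0],
    [0, [-70, 10, 130], 0],
    [0, [-110, 40, 150], 0],
    [0, [-140, 60, 150], 0],
  ],
)

```text
time_s: 12.07
tcp_pos: [490.6, -153.8, 227.2]
tcp_rot: [0.002, 1.0, -0.02, 0.005]
contact_force: [0.7, 0.7, 0.9]
finger_gap: 0.3
```

Emit:
apply_moves(
  moves=[
    [0, [-60, 120, 30], 0],
    [0, [-60, 120, 30], 0],
    [0, [-60, 120, 30], 0],
    [0, [-60, 120, 30], 0],
    [0, [-60, 120, 30], 0],
  ],
)

```text
time_s: 12.48
tcp_pos: [429.9, -30.4, 258.4]
tcp_rot: [0.001, 1.0, -0.017, 0.006]
contact_force: [0.1, 0.7, -0.7]
finger_gap: 0.6
```

```bash
python3 m.py; python3 - <<'E'
from h import *
p,d=shot('side'); a=p[180:390,270:550]
cv2.imwrite('pics/s4.png',cv2.convertScaleAbs(cv2.resize(a[...,::-1],(800,600),interpolation=cv2.INTER_CUBIC),alpha=1.6))
W=cloud('side',d)
m=(W[...,2]>60)&(W[...,2]<85)&(abs(W[...,0]-600)<40)&(abs(W[...,1]+195)<45)
P=W[m];print('pin',len(P),P.mean(0))
E
```

```text
rail -100 164 [607.4 -99.2  38.1] front x 598.3
rail -190 130 [ 607.2 -187.3   38.5] front x 598.2
[430.6246469  -32.33393952 258.07608553]
pin 59 [ 605.96565552 -184.85698349   70.8082772 ]
```

View pics/s4.png

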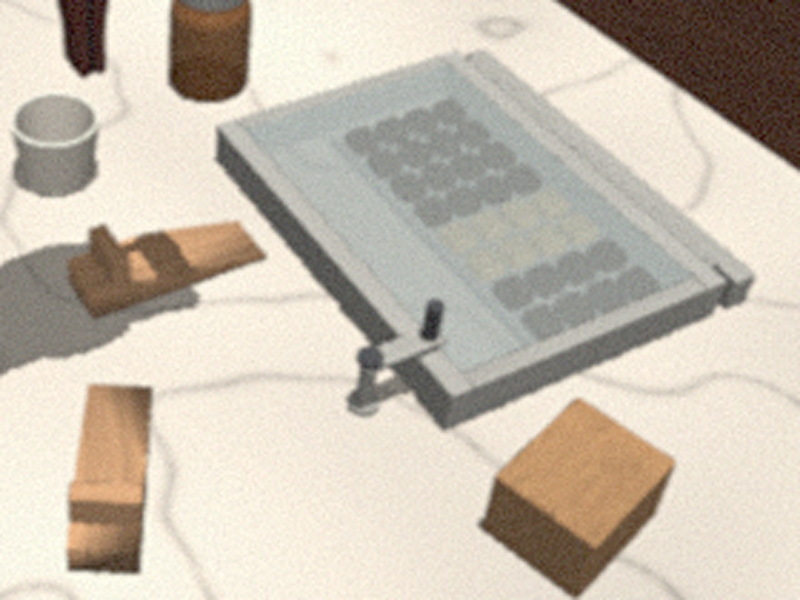

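The picture shows the catch arm over the rail (pin at (433,320)), the cover shut, and the wedge flat and clear with its tip at (265,257). The bystanders look unmoved.

```bash
python3 -c "from cell import finish_job;print(finish_job())"
```

```text
the job is handed in; nothing more can be done
None
```

I pinched the wedge's lug and pulled it out in tugs of about 1 cm, pausing after each one. Then I released it, pushed the catch round by its pin with closed fingers, backed the arm off and handed the job in at about 12.6 s.

What my last checks showed:
- **Part-way rest:** the cover rested with its front edge about 7.5 mm up, with the wedge tip still about 19 mm under it.
- **Cover:** it is fully shut. The rail top read about 38 mm against the nominal 37 mm, which is within camera error.
- **Wedge:** it lies flat, with its tip about 22 mm in front of the cover.
- **Catch:** the pin met about 18 N at the end of the swing, which I took as the stop. Its measured position puts the arm at about 1.5 rad, over the rail.
- **Bystanders:** the jar, gift box and cup look unmoved in the last picture; I did not measure them.

No check failed. The top and side cameras differed by about 5 mm on the lug's sideways position, so I used the average.

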